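# Reload a core's vials into the run block, deepest first

## Robot

A 7-joint arm with a two-finger parallel gripper is mounted at the origin on a cart in front of the work surface, level with it; the furniture and walls round the work are solid. World frame = base frame: x ahead of the robot, y to its left, z up, the work surface at z = 0. Lengths are in mm, angles in degrees, forces in N, time in s.
With the tool pointing down it reaches from about 425 to 875 mm from the base axis. Payload 4.7 kg.
Tool frame: the origin (TCP) lies at the very end of the fingers, on their centre line; the grasp point (between the pads) lies 19 mm behind it; z points along the fingers, y is the line along which they close (so a half turn about z gives the same grasp; the last joint's range is limited). The gripper opens to 85 mm and grips with 20 to 120 N. Pads are 22 mm wide; open, the fingers measure 114 mm over their backs; the gripper's body (76 mm by 85 mm) begins 54 mm behind the grasp point. The pads swing forward as they close: fully open they stand 13 mm farther back than shut.
Start: joints at [-69.609, 18.392, -4.016, 83.108, 1.295, 78.541, -3.26], TCP at [217.897, 612.41, 231.349] pointing down, gripper open.
Joint ranges: [-163.93, 163.93], [-17.29, 119.83], [-79.2, 71.16], [3.27, 140.29], [-89.18, 269.18], [5.43, 117.66], [-154.24, 154.24]. Speed limits (degrees/s): [147.25, 147.25, 180, 180, 180, 180, 180].

## Interface

Orientations are given as [roll, pitch, yaw] about the fixed x, y, z axes, in that order (R = Rz(yaw) Ry(pitch) Rx(roll)).
In Python, from bench import sensors, optics, order gives the robot as it stands. The module is installed in compiled form; this text tells all that it offers.
- The arm moves only by the tool drive_tool, never from a script. Its argument "commands" is one flat list of numbers, 7 for each row, row after row: the turn, a rotation vector about the tool's x, y, z in degrees, then the shift along the tool's x, y, z in mm, then the finger opening in mm, from 0 to 85.4. A call has 1 to 20 rows; each row is the pose to reach, as a shift and turn from the pose commanded when the call began, along the tool's axes at that moment; what a row does not reach only later rows make up. A row lasts 1/8 s, in which the tool goes at most 62.5 mm and 10.7 degrees, less where a joint would pass 70% of its speed; a pose out of reach is approached as far as the arm can. A call with a gripper value outside its range is refused whole. The fingers move at their own pace and stop on an object; the grip force is fixed at half the most. Time passes only in rows, so rows that repeat a pose let the fingers close. It gives the time, the measured TCP pose, the force, the opening and the grip force at its end, in the units of the state.
- sensors.observe(): the state, without advancing time (a new reading comes with each control period).
- optics.read_camera(name): name is "scene" or "top"; returns the picture (400x640x3 uint8, blue, green, red); there is no depth.
- optics.camera_info(name): a dict with "fx", "fy", "cx", "cy" (pixels), "k1" (the pictures are not rectified: a ray, as slopes to the right and down, at radius r is drawn at 1 + k1 r^2 times it, then the intrinsics apply), "world_from_camera" (4x4, takes a point from camera to world coordinates). Camera axes: x right, y up, looking along -z (the intrinsics and any distortion apply to the point x, -y, -z); pixel columns grow to the right and rows downward; lengths in mm; the calibration is good to about 2 mm. A picture is of the moment at which its call begins. camera_info takes no time and is no camera call.
- order.close_job(): hands the job in; it is judged then, once.
The state is a dict: "t": time; "joints": joint angles; "qd": joint speeds; "joint_torque": joint torques, N m; "ee_pos": TCP position; "eef_rot": TCP orientation; "contact_force": force on the tool from outside, world axes, zero at the start; "ft_torque": the same for the moment, N m; "width": finger opening in mm; "grasp_force": force on a finger pad.
Only numpy, scipy, OpenCV 4.12 (cv2) and the standard library are available. Lean on these libraries where they do the work, as an engineer would, in place of code of your own. Each camera call takes 0.05 s, during which the arm holds its last target. There are 200 camera calls.

## Task

The four sediment vials stand in the field rack in the order of the core, the shallowest next to the rack's yellow end. They must be analysed from the deepest up, so that the dirty top layers do not carry over: move them into the aluminium run block in reverse order, the vial farthest from the rack's yellow end into the well next to the block's yellow end and so on, until the one that stood next to the rack's yellow end is in the last well. Keep every vial upright, stand each right down in its well, and leave the jar, the hand lens and the rock where they are.

Things in the scene. Friction and masses are not known exactly. Their poses are not given: they have to be found in the camera images.
- white_vial: sediment vial with white ribbed screw cap, tan sediment inside; round, 22 mm across, 50 mm tall; origin at the centre of its flat underside, z up. It starts upright in one of the four sockets of field_rack, its foot 8 mm above the table; grip round it from above, across the row, on the part that stands out of the socket; loose, some 20 to 45 g
- black_vial: sediment vial with black screw cap, grey sediment; round, 22 mm across, 50 mm tall; origin at the centre of its flat underside, z up. It starts upright in one of the four sockets of field_rack, its foot 8 mm above the table; grip round it from above, across the row, on the part that stands out of the socket; loose, some 20 to 45 g
- blue_vial: sediment vial with blue screw cap, white sediment; round, 22 mm across, 45 mm tall; origin at the centre of its flat underside, z up. It starts upright in one of the four sockets of field_rack, its foot 8 mm above the table; grip round it from above, across the row, on the part that stands out of the socket; loose, some 20 to 45 g
- red_vial: sediment vial with red screw cap, tan sediment; round, 22 mm across, 50 mm tall; origin at the centre of its flat underside, z up. It starts upright in one of the four sockets of field_rack, its foot 8 mm above the table; grip round it from above, across the row, on the part that stands out of the socket; loose, some 20 to 45 g
- field_rack: field rack, fixed: black plastic carrier 200 x 52 mm with four grey sockets in a row, 44 mm apart, full at the start; yellow stop (36 mm high) at one end, black stop (28 mm) at the other. Origin at the centre of its underside, on the table; x runs along the row towards the yellow stop: sockets at x = +66, +22, -22, -66 mm, y = 0
- socket_white: the socket of field_rack in which the white-capped vial stands at the start (all four sockets are identical grey blocks 43 x 46 x 22 mm); fixed, stays there empty when the vial is taken; origin at the centre of its underside, 4 mm above the table; round well 30 mm across, floor 8 mm and top 26 mm above the table
- socket_black: the socket of field_rack in which the black-capped vial stands at the start (all four sockets are identical grey blocks 43 x 46 x 22 mm); fixed, stays there empty when the vial is taken; origin at the centre of its underside, 4 mm above the table; round well 30 mm across, floor 8 mm and top 26 mm above the table
- socket_blue: the socket of field_rack in which the blue-capped vial stands at the start (all four sockets are identical grey blocks 43 x 46 x 22 mm); fixed, stays there empty when the vial is taken; origin at the centre of its underside, 4 mm above the table; round well 30 mm across, floor 8 mm and top 26 mm above the table
- socket_red: the socket of field_rack in which the red-capped vial stands at the start (all four sockets are identical grey blocks 43 x 46 x 22 mm); fixed, stays there empty when the vial is taken; origin at the centre of its underside, 4 mm above the table; round well 30 mm across, floor 8 mm and top 26 mm above the table
- run_block: run block, fixed: aluminium, 199 x 46 mm, top 28 mm above the table; yellow plate (36 mm high) at one end, dark steel plate at the other. Origin under its centre, on the table; x runs along the row towards the yellow plate: four empty wells at x = +66, +22, -22, -66 mm, y = 0, round, 30 mm, 45 degree countersink to 40 mm at the top, floor 8 mm above the table.
- sand_jar: bystander: glass jar of tan sand with black screw lid, 42 mm across, 62 mm tall, standing at the right end of the desk; origin at the centre of its underside. Beside the desk there, an open carton reaches 0.35 m above the desk top (the arm starts over it: rise before swinging in), and a foam box stands over the far middle of the desk: keep clear of both
- folding_lens: bystander: folding hand lens in a black case, 32 x 56 x 13 mm, lying; origin at the centre of its underside
- rock: bystander: dark grey rock specimen, 32 x 57 x 20 mm, lying; origin at the centre of its underside
Not all that is in view belongs to the job. Leave any purple or turquoise look-alike of the blue_vial alone.

How it is judged (in metres and radians):
At the end, for the whole second after the job is handed in: Each vial stands in the run block in the mirrored well: from field-rack socket x (yellow end positive) to the well at -x, within 8 mm along and across, foot on the floor (4 to 12 mm above the table), tilted under 0.15 rad, at rest (((x of socket_white in the frame of field_rack between 0.051 and 0.081 m and x of white_vial in the frame of run_block between -0.074 and -0.058 m) or (x of socket_white in the frame of field_rack between 0.007 and 0.037 m and x of white_vial in the frame of run_block between -0.03 and -0.014 m) or (x of socket_white in the frame of field_rack between -0.037 and -0.007 m and x of white_vial in the frame of run_block between 0.014 and 0.03 m) or (x of socket_white in the frame of field_rack between -0.081 and -0.051 m and x of white_vial in the frame of run_block between 0.058 and 0.074 m)) and y of white_vial in the frame of run_block between -0.008 and 0.008 m and z of white_vial in the frame of run_block between 0.004 and 0.012 m and angle between each of white_vial, black_vial, blue_vial, red_vial's own z axis and vertical below 0.15 rad and linear speed of each of white_vial, black_vial, blue_vial, red_vial below 0.02 m/s and ((x of socket_black in the frame of field_rack between 0.051 and 0.081 m and x of black_vial in the frame of run_block between -0.074 and -0.058 m) or (x of socket_black in the frame of field_rack between 0.007 and 0.037 m and x of black_vial in the frame of run_block between -0.03 and -0.014 m) or (x of socket_black in the frame of field_rack between -0.037 and -0.007 m and x of black_vial in the frame of run_block between 0.014 and 0.03 m) or (x of socket_black in the frame of field_rack between -0.081 and -0.051 m and x of black_vial in the frame of run_block between 0.058 and 0.074 m)) and y of black_vial in the frame of run_block between -0.008 and 0.008 m and z of black_vial in the frame of run_block between 0.004 and 0.012 m and ((x of socket_blue in the frame of field_rack between 0.051 and 0.081 m and x of blue_vial in the frame of run_block between -0.074 and -0.058 m) or (x of socket_blue in the frame of field_rack between 0.007 and 0.037 m and x of blue_vial in the frame of run_block between -0.03 and -0.014 m) or (x of socket_blue in the frame of field_rack between -0.037 and -0.007 m and x of blue_vial in the frame of run_block between 0.014 and 0.03 m) or (x of socket_blue in the frame of field_rack between -0.081 and -0.051 m and x of blue_vial in the frame of run_block between 0.058 and 0.074 m)) and y of blue_vial in the frame of run_block between -0.008 and 0.008 m and z of blue_vial in the frame of run_block between 0.004 and 0.012 m and ((x of socket_red in the frame of field_rack between 0.051 and 0.081 m and x of red_vial in the frame of run_block between -0.074 and -0.058 m) or (x of socket_red in the frame of field_rack between 0.007 and 0.037 m and x of red_vial in the frame of run_block between -0.03 and -0.014 m) or (x of socket_red in the frame of field_rack between -0.037 and -0.007 m and x of red_vial in the frame of run_block between 0.014 and 0.03 m) or (x of socket_red in the frame of field_rack between -0.081 and -0.051 m and x of red_vial in the frame of run_block between 0.058 and 0.074 m)) and y of red_vial in the frame of run_block between -0.008 and 0.008 m and z of red_vial in the frame of run_block between 0.004 and 0.012 m); the robot touches nothing.
It fails at once if a vial was tipped over (more than 45 degrees) (angle between any of white_vial, black_vial, blue_vial, red_vial's own z axis and vertical above 0.785 rad).
It fails at once if the glass jar was pushed away (more than 30 mm) (distance of sand_jar from where it was at the start of the episode above 0.03 m).
It fails at once if the hand lens was pushed away (more than 30 mm) (distance of folding_lens from where it was at the start of the episode above 0.03 m).
It fails at once if the rock specimen was pushed away (more than 30 mm) (distance of rock from where it was at the start of the episode above 0.03 m).
It fails at once if the glass jar was knocked over (angle between sand_jar's own z axis and vertical above 0.5 rad).
It also fails if it takes over 102 s, if anything falls off the work surface, if the arm or the gripper's body presses on something with over 40 N, if the wrist force passes 120 N, or if a joint passes its speed limit or range.

## Working session

There is one attempt and no reset: what is moved stays moved. The work goes in short steps, Python scripts to look and compute and a tool call to move; the robot and the scene stay as the last step left them, time stands still between calls to the robot, and variables do not carry over. Pictures are saved under pics/ and viewed, at most 14 in all, crops included, and the job is handed in when it is done.

Besides the shell and the picture viewer there is one more tool, called after ">>>" in YAML: its name, and indented under it one key for each argument. drive_tool: Moves the arm, as the interface text tells. Its arguments: {"type":"object","properties":{"commands":{"type":"array","items":{"type":"number"}}},"required":["commands"]}

```bash
mkdir -p pics
python3 - <<'E'
from bench import sensors, optics
import cv2
s=sensors.observe()
for k in ("t","joints","ee_pos","eef_rot","width","contact_force"): print(k,s[k])
for n in ("scene","top"):
    cv2.imwrite(f"pics/{n}0.png",optics.read_camera(n)); print(n,optics.camera_info(n))
E
```

```text
t 0.0
joints [-69.60869161  18.43905882  -4.01660483  83.17598079   1.29601913
  78.54110833  -3.25988631]
ee_pos [217.7252872  611.86841567 230.21421634]
eef_rot [-1.79889159e+02  6.49514394e-03  1.60419807e+02]
width 85.1605398215251
contact_force [-0.19783144  0.70319408 -0.16354814]
scene {'fx': 372.46267670698666, 'fy': 372.46267670698666, 'cx': 312.43655152002884, 'cy': 196.6840441608401, 'k1': -0.008505054958408977, 'world_from_camera': array([[ 7.26791239e-01,  4.25878375e-01, -5.38889696e-01,
         8.28465132e+01],
       [-6.86551119e-01,  4.73903234e-01, -5.51419337e-01,
        -3.10475710e+02],
       [ 2.05439984e-02,  7.70742067e-01,  6.36815994e-01,
         5.86083026e+02],
       [ 0.00000000e+00,  0.00000000e+00,  0.00000000e+00,
         1.00000000e+00]])}
top {'fx': 418.28676154489364, 'fy': 418.28676154489364, 'cx': 322.94751373653236, 'cy': 200.04775220647525, 'k1': -0.06409120571645929, 'world_from_camera': array([[ 1.18246591e-02,  9.87693523e-01, -1.55954104e-01,
         3.78727800e+02],
       [-9.99908574e-01,  1.27027538e-02,  4.63501493e-03,
         1.78408572e+02],
       [ 6.55902081e-03,  1.55885039e-01,  9.87753428e-01,
         8.66076843e+02],
       [ 0.00000000e+00,  0.00000000e+00,  0.00000000e+00,
         1.00000000e+00]])}
```

View pics/scene0.png

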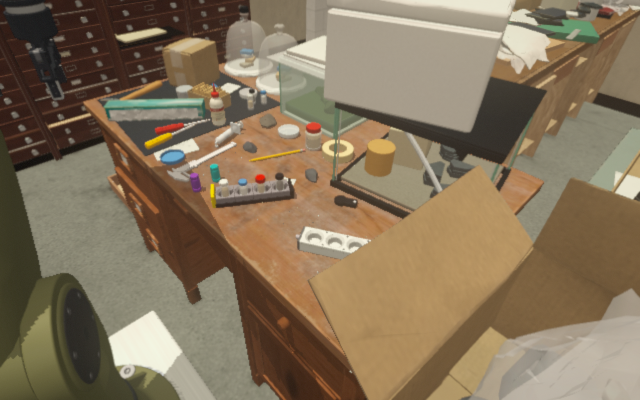

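View pics/top0.png

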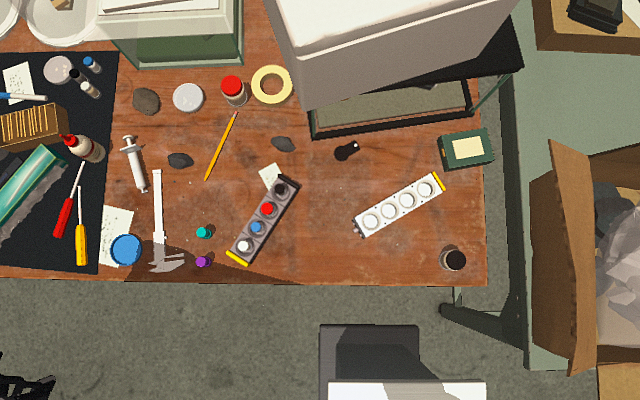

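Scene: rack at about (250,190) with the yellow stop on its left, and the block at (340,242), partly behind the carton flap. Top: caps are white (245,246), blue (256,228), red (267,209) and black (281,187), with the yellow stop by white. The block runs (370,222) to (425,188), its yellow plate at (440,181). The purple and turquoise look-alikes are at (203,262) and (204,232). I need closer views.

Run:
```python
import cv2,numpy as np
t=cv2.imread("pics/top0.png");s=cv2.imread("pics/scene0.png")
up=lambda a,k:cv2.resize(a,None,fx=k,fy=k,interpolation=cv2.INTER_CUBIC)
a=up(t[168:268,220:310],4);b=up(t[163:243,345:450],4)
c=np.zeros((400,780,3),np.uint8);c[:400,:360]=a;c[:320,360:780]=b
cv2.imwrite("pics/c1.png",c)
d=up(s[165:265,200:380],4);cv2.imwrite("pics/c2.png",d)
```

```text
(no output)
```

View pics/c1.png

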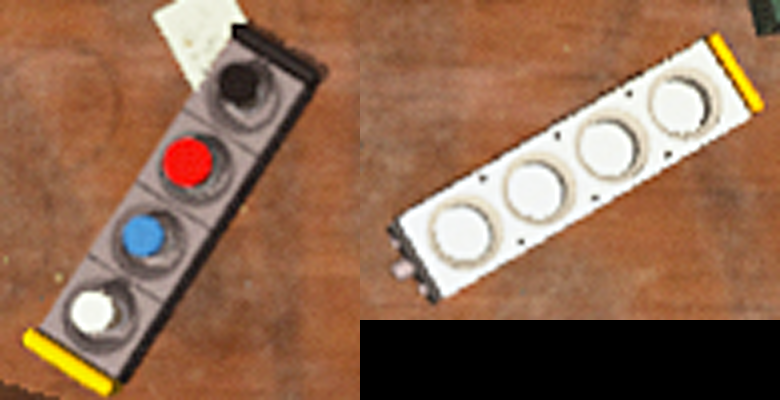

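View pics/c2.png

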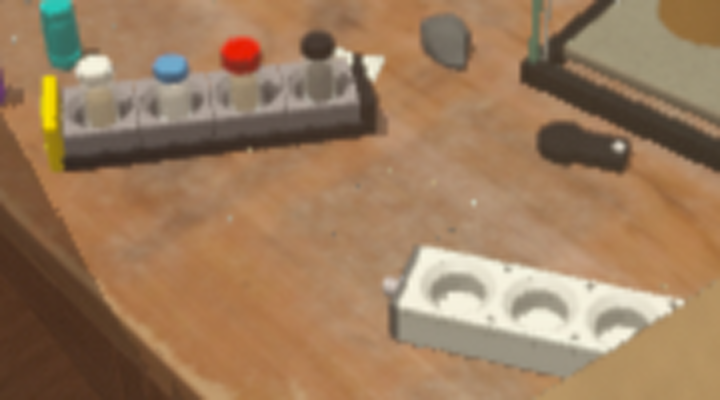

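Crop c1: caps as colour discs, slightly up-left of their sockets from parallax. The four block wells are in crop coordinates about (465,236), (538,190), (611,149) and (684,107). Crop c2: all four caps and three wells are visible to the scene camera, so I can triangulate.

```bash
cat > h.py <<'E'
import cv2,numpy as np
from bench import optics,sensors
I={n:optics.camera_info(n) for n in("scene","top")}
def ray(n,p):
    c=I[n];K=np.array([[c['fx'],0,c['cx']],[0,c['fy'],c['cy']],[0,0,1]])
    u,v=cv2.undistortPoints(np.array([[p]],float),K,np.array([c['k1'],0,0,0]))[0,0]
    M=c['world_from_camera'];d=M[:3,:3]@[u,-v,-1];return M[:3,3],d/np.linalg.norm(d)
def plane(n,p,z):
    o,d=ray(n,p);return (o+d*(z-o[2])/d[2])[:2]
def tri(a,b):
    o1,d1=ray("top",a);o2,d2=ray("scene",b)
    s=np.linalg.lstsq(np.c_[d1,-d2],o2-o1,rcond=None)[0]
    p,q=o1+d1*s[0],o2+d2*s[1];return (p+q)/2,np.linalg.norm(p-q)
def blob(img,box,f):
    x0,y0,x1,y1=box;m=f(cv2.cvtColor(img,cv2.COLOR_BGR2HSV)[y0:y1,x0:x1].astype(int)).astype(np.uint8)
    n,l,st,c=cv2.connectedComponentsWithStats(m);i=1+np.argmax(st[1:,4]);return c[i]+[x0,y0],st[i,4]
C={'white':lambda h:(h[...,2]>180)&(h[...,1]<60),'blue':lambda h:(abs(h[...,0]-106)<12)&(h[...,1]>110),
 'red':lambda h:((h[...,0]<6)|(h[...,0]>174))&(h[...,1]>190),'black':lambda h:h[...,2]<60}
E
python3 - <<'E'
from h import *
t=cv2.imread("pics/top0.png");s=cv2.imread("pics/scene0.png")
tb={'white':(236,236,256,256),'blue':(246,218,266,238),'red':(257,198,277,220),'black':(273,181,288,196)}
sb={'white':(217,176,231,188),'blue':(236,177,250,190),'red':(253,172,269,186),'black':(274,171,286,182)}
P={}
for k in tb:
    a,na=blob(t,tb[k],C[k]);b,nb=blob(s,sb[k],C[k])
    P[k]=tri(a,b);print(k,a,na,b,nb,P[k][0].round(1),P[k][1].round(1),plane("top",a,51 if k=='blue' else 56).round(1))
g=cv2.resize(cv2.cvtColor(t,cv2.COLOR_BGR2GRAY),None,fx=4,fy=4,interpolation=cv2.INTER_CUBIC)
for nm,(x0,y0,x1,y1),z in(('rack',(225,170,305,266),26),('block',(352,168,445,240),28)):
    c=cv2.HoughCircles(g[4*y0:4*y1,4*x0:4*x1],cv2.HOUGH_GRADIENT,1,50,param1=100,param2=14,minRadius=24,maxRadius=42)[0]
    for u,v,r in c[:7]:
        p=((u+.5)/4-.5+x0,(v+.5)/4-.5+y0);print(nm,np.round(p,1),round(r/4,1),plane("top",p,z).round(1))
m=(cv2.cvtColor(t,cv2.COLOR_BGR2HSV)[...,1]<60)&(t.min(2)>150);m[:168]=0;m[240:]=0;m[:,:352]=0;m[:,445:]=0
q=cv2.findNonZero(m.astype(np.uint8));R=cv2.minAreaRect(q);print(R,[plane("top",p,28).round(1) for p in cv2.boxPoints(R)])
for k,b,p in(('w1',((465-360)/4+345,236/4+163),(459/4+200,287/4+165)),('w2',((538-360)/4+345,190/4+163),(540/4+200,306/4+165))):
    print(k,tri(b,p))
# yellow ends
Y=lambda h:(abs(h[...,0]-26)<6)&(h[...,1]>180)&(h[...,2]>120)
for b in((222,240,255,270),(430,168,450,195)):
    a,n=blob(t,b,Y);print('yellow',a,n,plane("top",a,36).round(1))
E
```

```text
white [242.50561798 245.49438202] 89 [222.92682927 181.2195122 ] 41 [415.3 329.2  56. ] 1.2 [415.8 328.9]
blue [255.37037037 226.62962963] 81 [242.16666667 181.11111111] 18 [452.8 306.4  50.2] 1.0 [453.1 306.1]
red [266.63063063 208.10810811] 111 [259.77586207 177.93103448] 58 [489.  285.2  53.4] 1.3 [489.3 284.5]Traceback (most recent call last):
  File "<stdin>", line 7, in <module>
  File "h.py", line 16, in blob
    n,l,st,c=cv2.connectedComponentsWithStats(m);i=1+np.argmax(st[1:,4]);return c[i]+[x0,y0],st[i,4]
                                                     ~~~~~~~~~^^^^^^^^^^
    return _wrapfunc(a, 'argmax', axis=axis, out=out, **kwds)
    return bound(*args, **kwds)
ValueError: attempt to get argmax of an empty sequence
```

Heights agree well (56, 50, 53). I'll loosen the black mask and rerun.

Run:
```python
from h import *
t=cv2.imread("pics/top0.png");s=cv2.imread("pics/scene0.png")
for T,S in((50,80),(65,95)):
    a,na=blob(t,(273,180,288,196),lambda h:h[...,2]<T);b,nb=blob(s,(274,171,286,182),lambda h:h[...,2]<S)
    p=tri(a,b);print('black',a,na,b,nb,p[0].round(1),p[1].round(1),plane("top",a,56).round(1))
g=cv2.resize(cv2.cvtColor(t,cv2.COLOR_BGR2GRAY),None,fx=4,fy=4,interpolation=cv2.INTER_CUBIC)
for nm,(x0,y0,x1,y1),z in(('rack',(225,170,305,266),26),('block',(352,168,445,240),28)):
    c=cv2.HoughCircles(g[4*y0:4*y1,4*x0:4*x1],cv2.HOUGH_GRADIENT,1,50,param1=100,param2=14,minRadius=24,maxRadius=42)[0]
    for u,v,r in c[:7]:
        p=((u+.5)/4-.5+x0,(v+.5)/4-.5+y0);print(nm,np.round(p,1),round(r/4,1),plane("top",p,z).round(1))
m=(cv2.cvtColor(t,cv2.COLOR_BGR2HSV)[...,1]<60)&(t.min(2)>150);m[:168]=0;m[240:]=0;m[:,:352]=0;m[:,445:]=0
q=cv2.findNonZero(m.astype(np.uint8));R=cv2.minAreaRect(q);print(R,[plane("top",p,28).round(1) for p in cv2.boxPoints(R)])
for k,b,p in(('w1',((465-360)/4+345,236/4+163),(459/4+200,287/4+165)),('w2',((538-360)/4+345,190/4+163),(540/4+200,306/4+165))):
    print(k,tri(b,p))
Y=lambda h:(abs(h[...,0]-26)<6)&(h[...,1]>180)&(h[...,2]>120)
for b in((222,240,255,270),(430,168,450,195)):
    a,n=blob(t,b,Y);print('yellow',a,n,plane("top",a,36).round(1))
```

```text
black [279.25352113 188.50704225] 71 [278.91428571 176.31428571] 35 [528.7 261.8  51.6] 1.6 [528.5 260.9]
black [279.32183908 188.56321839] 87 [279.07142857 176.19047619] 42 [528.6 261.5  52.1] 1.2 [528.4 260.8]
rack [268.5 209.8] 9.5 [490.  284.6]
rack [280.5 191.5] 9.4 [527.9 261.3]
rack [256.5 226.8] 10.4 [455.2 307.7]
rack [244.5 246.5] 9.5 [415.2 330.4]
block [369.2 221.8] 7.5 [468.   80.6]
block [406.8 199. ] 7.0 [515.4   3.8]
block [424. 189.] 7.6 [536.6 -32.2]
block [390.2 210. ] 8.6 [492.4  37.9]
((395.1233825683594, 206.30975341796875), (23.677841186523438, 95.92820739746094), 59.534454345703125) [array([470.1, 124. ]), array([572.9, -46.7]), array([530.5, -70.2]), array([429.4,  99.8])]
w1 (array([468.59392152,  75.75982994,  26.70691776]), np.float64(2.303843186470057))
w2 (array([492.11388519,  38.61243068,  24.89085439]), np.float64(0.8629980684560615))
yellow [236.39344262 258.29508197] 122 [391.4 343.7]
yellow [438.73076923 180.84615385] 52 [552.4 -61. ]
```

Run:
```python
from h import *
t=cv2.imread("pics/top0.png")
x0,y0=345,163
u=cv2.resize(t[163:243,345:450],None,fx=4,fy=4,interpolation=cv2.INTER_CUBIC)
for th in(205,215,225,235):
    m=cv2.threshold(u[...,0],th,255,0)[1]
    cs,h=cv2.findContours(m,cv2.RETR_CCOMP,cv2.CHAIN_APPROX_NONE)
    for c,hh in zip(cs,h[0]):
        if hh[3]>=0 and cv2.contourArea(c)>1500:
            e=cv2.minEnclosingCircle(c);el=cv2.fitEllipse(c)
            p=(np.array(el[0])+.5)/4-.5+[x0,y0];print(th,np.round(el[1],0),np.round(p,2),plane("top",p,28).round(1))
```

```text
205 [73. 76.] [370.71 220.96] [469.6  77.7]
205 [71. 76.] [389.18 210.1 ] [492.2  40. ]
205 [72. 77.] [407.57 199.33] [514.7   2.1]
205 [70. 77.] [425.46 188.73] [537.2 -35.2]
215 [76. 77.] [370.8  220.75] [470.   77.5]
215 [75. 77.] [389.25 209.87] [492.6  39.9]
215 [75. 78.] [407.57 199.1 ] [515.2   2.1]
215 [74. 78.] [425.65 188.49] [537.7 -35.7]
225 [78. 79.] [370.82 220.68] [470.2  77.5]
225 [77. 79.] [389.26 209.79] [492.8  39.9]
225 [77. 79.] [407.58 199.02] [515.4   2.1]
225 [76. 80.] [425.67 188.42] [537.9 -35.7]
235 [80. 81.] [370.84 220.63] [470.3  77.4]
235 [79. 80.] [389.27 209.75] [492.9  39.8]
235 [79. 81.] [407.58 198.95] [515.5   2.1]
235 [79. 81.] [425.68 188.34] [538.  -35.7]
```

Run:
```python
from h import *
for a,b in(((312,108),(328,97)),((312,108),(336,100)),((475,78),(483,122))): print(tri(a,b))
for z in (300,400,500): print(plane("top",(312,108),z),plane("top",(523,68),z))
```

```text
(array([617.85774378, 195.4001724 , 251.33079768]), np.float64(4.182134612645678))
(array([628.20721667, 191.16378617, 240.86388614]), np.float64(10.597795466576665))
(array([685.40684169, -79.56687344, 269.41217027]), np.float64(51.31125785960777))
[600.57538738 192.90746106] [ 669.91029221 -118.20487147]
[561.38502133 190.34616766] [618.47160587 -65.80678324]
[522.19465528 187.78487426] [567.03291953 -13.40869502]
```

```bash
cat > mv.py <<'E'
import numpy as np,sys
# usage: mv.py x y z yaw(commanded)  x y z yaw(target) ... ; prints tool turn z and shifts
a=np.array(sys.argv[1:],float).reshape(-1,4);c=a[0];p=np.radians(c[3])
for t in a[1:]:
    d=t-c;print("rz %.1f  sh %.1f %.1f %.1f"%(-d[3],d[0]*np.cos(p)+d[1]*np.sin(p),d[0]*np.sin(p)-d[1]*np.cos(p),-d[2]))
E
python3 mv.py 217.9 612.4 231.3 160.42  217.9 612.4 261 160.42  528.5 261 261 149 
echo; python3 mv.py 528.5 261 150 149 490 140 150 135 537.8 -35.6 150 120.9
```

```text
rz -0.0  sh 0.0 0.0 -29.7
rz 11.4  sh -410.4 -227.0 -29.7

rz 14.0  sh -29.3 -123.5 -0.0
rz 28.1  sh -160.7 -249.4 -0.0
```

>>> drive_tool:
  commands: [0,0,0,0,0,-15,60,0,0,0,0,0,-30,60,0,0,2,-40,-22,-30,50,0,0,3,-80,-45,-30,50,0,0,4,-120,-67,-30,50,0,0,5,-160,-90,-30,50,0,0,6,-200,-112,-30,50,0,0,7,-240,-134,-30,50,0,0,8,-280,-156,-30,50,0,0,9,-320,-178,-30,50,0,0,10,-355,-198,-20,50,0,0,11,-385,-214,0,50,0,0,11.4,-402,-223,30,50,0,0,11.4,-410.4,-227,60,50,0,0,11.4,-410.4,-227,81,50,0,0,11.4,-410.4,-227,81,50,0,0,11.4,-410.4,-227,81,50,0,0,11.4,-410.4,-227,81,50]

```text
t: 2.35
ee_pos: [529.3, 261.7, 152.1]
eef_rot: [179.9, 0.1, 149.0]
contact_force: [0.0, -0.6, -0.3]
width: 50.2
grasp_force: 0.0
```

Run:
```python
from h import *
s=sensors.observe();print(s['t'],s['ee_pos'],s['eef_rot'],s['width'],s['joints'])
t=optics.read_camera("top");c=optics.read_camera("scene")
cv2.imwrite("pics/t1.png",np.hstack([cv2.resize(t[150:290,190:330],None,fx=2.8,fy=2.8),cv2.resize(c[120:260,150:290],None,fx=2.8,fy=2.8)]))
```

```text
2.35 [529.25885744 261.71441345 152.09641299] [1.79851771e+02 7.09608614e-02 1.49044462e+02] 50.177163340609354 [-40.84302193  13.99355535  13.88216187  98.41474242  -3.60993295
  67.86110729  33.03941531]
```

View pics/t1.png

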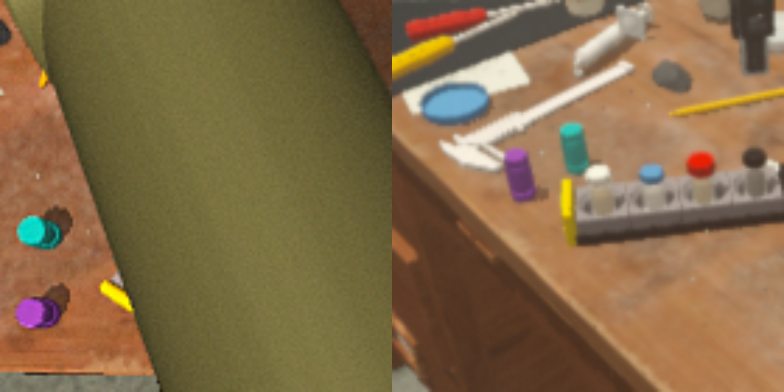

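The top view is hidden by the forearm. In the scene crop the rack is undisturbed and the gripper is near the black vial. Now descend and grasp.

>>> drive_tool:
  commands: [0,0,0,0,0,20,50,0,0,0,0,0,45,50,0,0,0,0,0,70,50,0,0,0,0,0,90,50,0,0,0,0,0,105,50,0,0,0,0,0,115,50,0,0,0,0,0,120,50,0,0,0,0,0,120,50,0,0,0,0,0,120,50,0,0,0,0,0,120,30,0,0,0,0,0,120,15,0,0,0,0,0,120,10,0,0,0,0,0,120,10,0,0,0,0,0,120,10,0,0,0,0,0,120,10]

```text
t: 4.32
ee_pos: [529.0, 261.3, 31.0]
eef_rot: [179.9, 0.0, 149.0]
contact_force: [-0.3, 0.0, 5.5]
width: 19.9
grasp_force: 58.8
```

>>> drive_tool:
  commands: [0,0,0,0,0,-6,10,0,0,0,0,0,-16,10,0,0,0,0,0,-32,10,0,0,0,0,0,-52,10,0,0,0,0,0,-72,10,0,0,0,0,0,-88,10,0,0,0,0,0,-95,10,0,0,0,0,0,-95,10]

```text
t: 5.32
ee_pos: [528.7, 261.1, 125.8]
eef_rot: [180.0, 0.0, 149.0]
contact_force: [0.4, -0.2, -0.2]
width: 20.5
grasp_force: 58.6
```

```bash
python3 - <<'E'
from h import *
s=sensors.observe();print(s['t'],s['ee_pos'],s['eef_rot'],s['width'])
c=optics.read_camera("scene")
cv2.imwrite("pics/t2.png",cv2.resize(c[90:230,190:330],None,fx=4,fy=4))
E
python3 mv.py 528.5 261 125.3 149 490 140 125.3 135 537.8 -35.6 125.3 120.9
```

```text
5.325 [528.65861503 261.08361945 125.79165837] [1.79956174e+02 1.74242187e-02 1.49014275e+02] 20.45976754466421
rz 14.0  sh -29.3 -123.5 -0.0
rz 28.1  sh -160.7 -249.4 -0.0
```

View pics/t2.png

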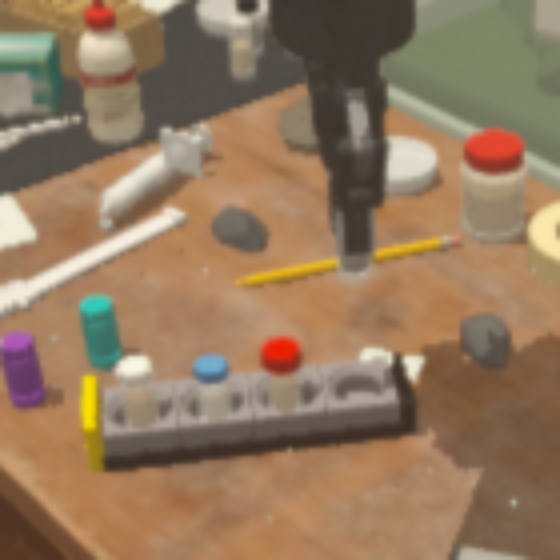

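The black vial is held upright at crop (355,250) and its socket is empty. Move to the well at the yellow end.

>>> drive_tool:
  commands: [0,0,2,-4,-15,0,10,0,0,5,-10,-40,0,10,0,0,8,-16,-68,0,10,0,0,11,-22,-96,0,10,0,0,14,-32,-124,0,10,0,0,17,-56,-150,0,10,0,0,20,-82,-175,0,10,0,0,23,-108,-200,0,10,0,0,26,-132,-223,0,10,0,0,28,-150,-240,0,10,0,0,28.1,-158,-247,0,10,0,0,28.1,-160.7,-249.4,0,10,0,0,28.1,-160.7,-249.4,0,10,0,0,28.1,-160.7,-249.4,0,10]

```text
t: 7.12
ee_pos: [537.7, -34.3, 125.2]
eef_rot: [180.0, -0.0, 121.0]
contact_force: [-0.1, -0.0, -0.4]
width: 20.8
grasp_force: 58.6
```

Run:
```python
from h import *
c=np.hstack([optics.read_camera("scene")[180:280,260:420],optics.read_camera("top")[150:250,330:460]])
cv2.imwrite("pics/t3.png",cv2.resize(c,None,fx=2.7,fy=2.7))
```

```text
(no output)
```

View pics/t3.png

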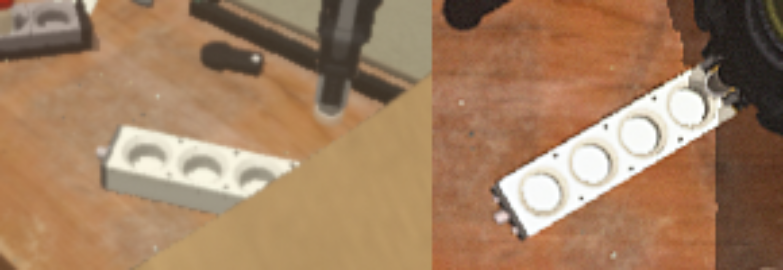

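The vial is in the air beyond the well as seen, which is parallax; the wells are clear. Lower it.

>>> drive_tool:
  commands: [0,0,0,0,0,15,10,0,0,0,0,0,35,10,0,0,0,0,0,52,10,0,0,0,0,0,64,10,0,0,0,0,0,74,10,0,0,0,0,0,82,10,0,0,0,0,0,88,10,0,0,0,0,0,92,10,0,0,0,0,0,93,10,0,0,0,0,0,93,10]

```text
t: 8.48
ee_pos: [538.0, -35.5, 32.5]
eef_rot: [180.0, 0.0, 120.9]
contact_force: [0.1, -0.5, -0.5]
width: 20.4
grasp_force: 58.6
```

Down to z 32.5 without contact. Release, rise and go back to the red vial.

>>> drive_tool:
  commands: [0,0,0,0,0,1,10,0,0,0,0,0,1,10,0,0,0,0,0,1,28,0,0,0,0,0,1,45,0,0,0,0,0,1,50,0,0,0,0,0,1,50,0,0,0,0,0,-8,50,0,0,0,0,0,-25,50,0,0,0,0,0,-50,50,0,0,0,0,0,-75,50,0,0,0,0,0,-93,50,0,0,0,0,0,-93,50]

```text
t: 9.98
ee_pos: [539.2, -35.5, 127.3]
eef_rot: [179.8, 0.1, 120.9]
contact_force: [-0.7, 0.1, -0.1]
width: 50.0
grasp_force: 0.0
```

```bash
python3 mv.py 537.8 -35.6 125.3 120.9  490 120 125.3 135 489 285 125.3 149; echo;python3 mv.py 489 285 125.3 149 480 140 125.3 135 515.2 2.1 125.3 120.9
python3 - <<'E'
from h import *
print(sensors.observe()['ee_pos'])
t=optics.read_camera("top")
cv2.imwrite("pics/t4.png",cv2.resize(t[150:250,330:460],None,fx=4,fy=4))
E
```

```text
rz -14.1  sh 158.1 38.9 -0.0
rz -28.1  sh 300.2 122.8 -0.0

rz 14.0  sh -67.0 -128.9 -0.0
rz 28.1  sh -168.2 -229.0 -0.0
[539.15708633 -35.53602667 127.33952968]
```

View pics/t4.png

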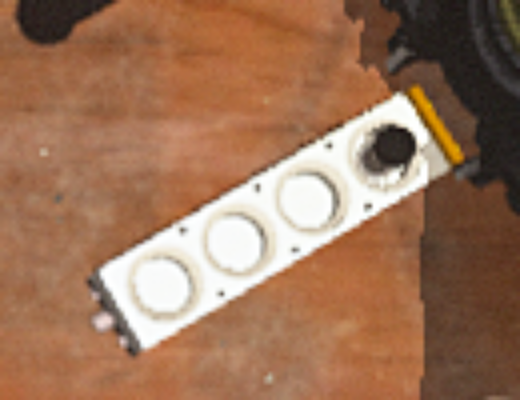

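Black stands in its well: its cap is at crop (390,147), consistent with parallax. Next is red.

>>> drive_tool:
  commands: [0,0,-2,20,4,0,50,0,0,-5,50,11,0,50,0,0,-8,85,20,0,50,0,0,-11,120,29,0,50,0,0,-14,155,39,0,50,0,0,-17,185,55,0,50,0,0,-20,215,73,0,50,0,0,-23,245,91,0,50,0,0,-26,272,107,0,50,0,0,-28,290,117,0,50,0,0,-28.1,298,122,0,50,0,0,-28.1,300.2,122.8,0,50,0,0,-28.1,300.2,122.8,0,50,0,0,-28.1,300.2,122.8,0,50]

```text
t: 11.78
ee_pos: [489.3, 284.0, 125.5]
eef_rot: [-180.0, 0.0, 148.9]
contact_force: [-0.1, 0.5, 0.6]
width: 50.2
grasp_force: 0.0
```

>>> drive_tool:
  commands: [0,0,0,0,0,15,50,0,0,0,0,0,40,50,0,0,0,0,0,65,50,0,0,0,0,0,83,50,0,0,0,0,0,92,50,0,0,0,0,0,95,50,0,0,0,0,0,95,50,0,0,0,0,0,95,40,0,0,0,0,0,95,25,0,0,0,0,0,95,10,0,0,0,0,0,95,10,0,0,0,0,0,95,10,0,0,0,0,0,95,10]

```text
t: 13.4
ee_pos: [489.5, 285.4, 31.0]
eef_rot: [179.9, 0.0, 149.0]
contact_force: [-1.0, -0.3, 5.2]
width: 20.1
grasp_force: 58.8
```

>>> drive_tool:
  commands: [0,0,0,0,0,-6,10,0,0,0,0,0,-16,10,0,0,0,0,0,-32,10,0,0,0,0,0,-52,10,0,0,0,0,0,-72,10,0,0,0,0,0,-88,10,0,0,0,0,0,-95,10,0,0,0,0,0,-95,10]

```text
t: 14.4
ee_pos: [489.1, 285.2, 125.8]
eef_rot: [180.0, 0.0, 149.0]
contact_force: [0.0, -0.1, -1.1]
width: 20.3
grasp_force: 58.6
```

>>> drive_tool:
  commands: [0,0,2,-8,-15,0,10,0,0,5,-21,-40,0,10,0,0,8,-36,-70,0,10,0,0,11,-51,-99,0,10,0,0,14,-67,-129,0,10,0,0,17,-89,-151,0,10,0,0,20,-111,-173,0,10,0,0,23,-133,-195,0,10,0,0,26,-152,-213,0,10,0,0,28,-164,-225,0,10,0,0,28.1,-168.2,-229,0,10,0,0,28.1,-168.2,-229,0,10,0,0,28.1,-168.2,-229,0,10,0,0,28.1,-168.2,-229,0,10]

```text
t: 16.15
ee_pos: [515.2, 3.1, 125.3]
eef_rot: [180.0, -0.0, 121.0]
contact_force: [0.7, -0.2, -0.7]
width: 20.7
grasp_force: 58.6
```

>>> drive_tool:
  commands: [0,0,0,0,0,15,10,0,0,0,0,0,35,10,0,0,0,0,0,52,10,0,0,0,0,0,64,10,0,0,0,0,0,74,10,0,0,0,0,0,82,10,0,0,0,0,0,88,10,0,0,0,0,0,92,10,0,0,0,0,0,94,10,0,0,0,0,0,94,10]

```text
t: 17.4
ee_pos: [515.4, 2.2, 31.4]
eef_rot: [180.0, 0.0, 120.9]
contact_force: [0.8, -0.3, -0.9]
width: 20.4
grasp_force: 58.6
```

Release, rise, and go back to the blue vial.

>>> drive_tool:
  commands: [0,0,0,0,0,0,10,0,0,0,0,0,0,28,0,0,0,0,0,0,45,0,0,0,0,0,0,50,0,0,0,0,0,0,50,0,0,0,0,0,-8,50,0,0,0,0,0,-25,50,0,0,0,0,0,-50,50,0,0,0,0,0,-75,50,0,0,0,0,0,-94,50,0,0,0,0,0,-94,50]

```text
t: 18.77
ee_pos: [517.0, 2.2, 127.9]
eef_rot: [179.7, 0.1, 120.9]
contact_force: [1.2, -0.1, 0.5]
width: 50.0
grasp_force: 0.0
```

```bash
python3 mv.py 515.2 2.1 125.3 120.9  470 140 125.3 135 453 306.2 125.3 149; echo;python3 mv.py 453 306.2 125.3 149 450 160 125.3 135 492.6 39.9 125.3 120.9
echo; python3 mv.py 492.6 39.9 125.3 120.9 450 170 125.3 135 415.6 329 125.3 149; echo; python3 mv.py 415.6 329 125.3 149 440 180 125.3 135 470 77.6 125.3 120.9
python3 - <<'E'
from h import *
t=optics.read_camera("top");c=optics.read_camera("scene")
cv2.imwrite("pics/t5.png",cv2.resize(np.hstack([t[150:250,330:460],c[160:260,200:350]]),None,fx=2.8,fy=2.8))
E
```

```text
rz -14.1  sh 141.5 32.0 -0.0
rz -28.1  sh 292.9 102.8 -0.0

rz 14.0  sh -72.7 -126.9 -0.0
rz 28.1  sh -171.1 -207.9 -0.0

rz -14.1  sh 133.5 30.3 -0.0
rz -28.1  sh 287.6 82.4 -0.0

rz 14.0  sh -97.7 -115.2 -0.0
rz 28.1  sh -176.1 -187.5 -0.0
```

View pics/t5.png

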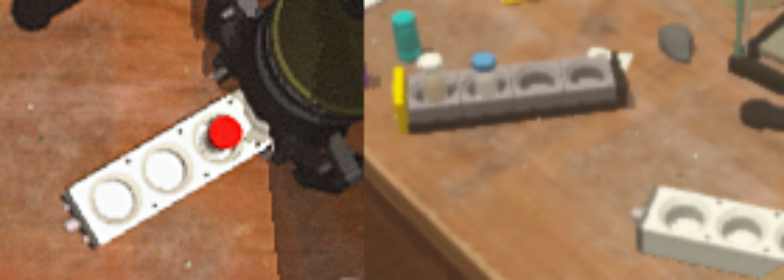

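Red stands in the second well, at crop (225,131). Blue and white remain in the rack. Next is blue.

>>> drive_tool:
  commands: [0,0,-2,16,4,0,50,0,0,-5,45,10,0,50,0,0,-8,77,17,0,50,0,0,-11,109,24,0,50,0,0,-14,141,32,0,50,0,0,-17,175,47,0,50,0,0,-20,208,63,0,50,0,0,-23,241,78,0,50,0,0,-26,268,91,0,50,0,0,-28,285,99,0,50,0,0,-28.1,292,102,0,50,0,0,-28.1,293,102.8,0,50,0,0,-28.1,293,102.8,0,50,0,0,-28.1,293,102.8,0,50]

```text
t: 20.62
ee_pos: [453.3, 305.3, 125.4]
eef_rot: [-180.0, 0.0, 148.9]
contact_force: [0.2, -0.2, -0.7]
width: 49.9
grasp_force: 0.0
```

>>> drive_tool:
  commands: [0,0,0,0,0,15,50,0,0,0,0,0,40,50,0,0,0,0,0,65,50,0,0,0,0,0,83,50,0,0,0,0,0,92,50,0,0,0,0,0,95,50,0,0,0,0,0,95,50,0,0,0,0,0,95,40,0,0,0,0,0,95,25,0,0,0,0,0,95,10,0,0,0,0,0,95,10,0,0,0,0,0,95,10,0,0,0,0,0,95,10]

```text
t: 22.25
ee_pos: [453.4, 306.7, 31.1]
eef_rot: [179.9, 0.0, 149.0]
contact_force: [-1.3, -0.8, 5.2]
width: 20.4
grasp_force: 58.8
```

>>> drive_tool:
  commands: [0,0,0,0,0,-6,10,0,0,0,0,0,-16,10,0,0,0,0,0,-32,10,0,0,0,0,0,-52,10,0,0,0,0,0,-72,10,0,0,0,0,0,-88,10,0,0,0,0,0,-95,10,0,0,0,0,0,-95,10]

```text
t: 23.25
ee_pos: [453.1, 306.5, 125.7]
eef_rot: [180.0, 0.0, 149.0]
contact_force: [0.3, -0.5, -1.1]
width: 20.1
grasp_force: 58.6
```

>>> drive_tool:
  commands: [0,0,2,-9,-15,0,10,0,0,5,-23,-40,0,10,0,0,8,-40,-70,0,10,0,0,11,-56,-98,0,10,0,0,14,-73,-127,0,10,0,0,17,-95,-145,0,10,0,0,20,-117,-163,0,10,0,0,23,-138,-181,0,10,0,0,26,-156,-196,0,10,0,0,28,-167,-205,0,10,0,0,28.1,-171,-208,0,10,0,0,28.1,-171,-208,0,10,0,0,28.1,-171,-208,0,10,0,0,28.1,-171,-208,0,10]

```text
t: 25.0
ee_pos: [492.3, 40.8, 125.3]
eef_rot: [180.0, -0.0, 121.0]
contact_force: [0.1, 0.3, -0.7]
width: 19.7
grasp_force: 58.6
```

>>> drive_tool:
  commands: [0,0,0,0,0,15,10,0,0,0,0,0,35,10,0,0,0,0,0,52,10,0,0,0,0,0,64,10,0,0,0,0,0,74,10,0,0,0,0,0,82,10,0,0,0,0,0,88,10,0,0,0,0,0,92,10,0,0,0,0,0,94,10,0,0,0,0,0,94,10]

```text
t: 26.25
ee_pos: [492.6, 40.0, 31.4]
eef_rot: [180.0, 0.0, 120.9]
contact_force: [0.5, -0.4, -0.1]
width: 19.8
grasp_force: 58.6
```

>>> drive_tool:
  commands: [0,0,0,0,0,0,10,0,0,0,0,0,0,28,0,0,0,0,0,0,45,0,0,0,0,0,0,50,0,0,0,0,0,0,50,0,0,0,0,0,-8,50,0,0,0,0,0,-25,50,0,0,0,0,0,-50,50,0,0,0,0,0,-75,50,0,0,0,0,0,-94,50,0,0,0,0,0,-94,50]

```text
t: 27.62
ee_pos: [494.1, 40.2, 127.9]
eef_rot: [179.7, 0.1, 120.9]
contact_force: [0.8, -0.5, 0.3]
width: 49.8
grasp_force: 0.0
```

Run:
```python
from h import *
t=optics.read_camera("top");c=optics.read_camera("scene")
cv2.imwrite("pics/t6.png",cv2.resize(np.hstack([t[150:250,330:460],c[160:260,200:350]]),None,fx=2.8,fy=2.8))
```

```text
(no output)
```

View pics/t6.png

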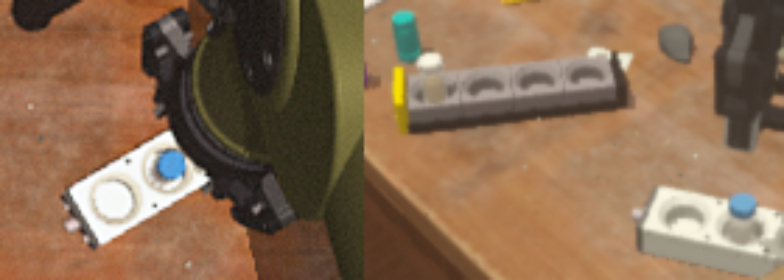

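Blue stands upright in the third well, at (172,165) and (742,205). White is last.

>>> drive_tool:
  commands: [0,0,-2,16,4,0,50,0,0,-5,43,10,0,50,0,0,-8,73,17,0,50,0,0,-11,103,23,0,50,0,0,-14,133,30,0,50,0,0,-17,167,41,0,50,0,0,-20,201,53,0,50,0,0,-23,234,64,0,50,0,0,-26,262,73,0,50,0,0,-28,280,80,0,50,0,0,-28.1,287,82,0,50,0,0,-28.1,287.6,82.4,0,50,0,0,-28.1,287.6,82.4,0,50,0,0,-28.1,287.6,82.4,0,50]

```text
t: 29.48
ee_pos: [415.9, 328.1, 125.4]
eef_rot: [-180.0, 0.0, 148.9]
contact_force: [0.6, -0.5, -0.1]
width: 49.9
grasp_force: 0.0
```

>>> drive_tool:
  commands: [0,0,0,0,0,15,50,0,0,0,0,0,40,50,0,0,0,0,0,65,50,0,0,0,0,0,83,50,0,0,0,0,0,92,50,0,0,0,0,0,95,50,0,0,0,0,0,95,50,0,0,0,0,0,95,40,0,0,0,0,0,95,25,0,0,0,0,0,95,10,0,0,0,0,0,95,10,0,0,0,0,0,95,10,0,0,0,0,0,95,10]

```text
t: 31.1
ee_pos: [415.8, 329.4, 30.9]
eef_rot: [179.9, 0.0, 149.0]
contact_force: [-0.6, 0.3, 5.5]
width: 20.7
grasp_force: 58.7
```

>>> drive_tool:
  commands: [0,0,0,0,0,-6,10,0,0,0,0,0,-16,10,0,0,0,0,0,-32,10,0,0,0,0,0,-52,10,0,0,0,0,0,-72,10,0,0,0,0,0,-88,10,0,0,0,0,0,-95,10,0,0,0,0,0,-95,10]

```text
t: 32.1
ee_pos: [415.5, 329.2, 125.7]
eef_rot: [180.0, 0.0, 149.0]
contact_force: [-0.3, 0.7, -0.5]
width: 20.4
grasp_force: 58.6
```

>>> drive_tool:
  commands: [0,0,2,-12,-14,0,10,0,0,5,-32,-38,0,10,0,0,8,-54,-64,0,10,0,0,11,-76,-90,0,10,0,0,14,-98,-115,0,10,0,0,17,-116,-132,0,10,0,0,20,-134,-148,0,10,0,0,23,-151,-164,0,10,0,0,26,-165,-177,0,10,0,0,28,-173,-185,0,10,0,0,28.1,-176,-187.5,0,10,0,0,28.1,-176,-187.5,0,10,0,0,28.1,-176,-187.5,0,10,0,0,28.1,-176,-187.5,0,10]

```text
t: 33.85
ee_pos: [469.6, 78.3, 125.3]
eef_rot: [180.0, -0.0, 121.0]
contact_force: [0.1, -0.2, 0.1]
width: 20.4
grasp_force: 58.6
```

>>> drive_tool:
  commands: [0,0,0,0,0,15,10,0,0,0,0,0,35,10,0,0,0,0,0,52,10,0,0,0,0,0,64,10,0,0,0,0,0,74,10,0,0,0,0,0,82,10,0,0,0,0,0,88,10,0,0,0,0,0,92,10,0,0,0,0,0,94,10,0,0,0,0,0,94,10]

```text
t: 35.1
ee_pos: [469.8, 77.8, 31.4]
eef_rot: [180.0, 0.0, 120.9]
contact_force: [-0.7, -0.6, -0.8]
width: 20.2
grasp_force: 58.6
```

>>> drive_tool:
  commands: [0,0,0,0,0,0,10,0,0,0,0,0,0,28,0,0,0,0,0,0,45,0,0,0,0,0,0,50,0,0,0,0,0,0,50,0,0,0,0,0,-8,50,0,0,0,0,0,-25,50,0,0,0,0,0,-50,50,0,0,0,0,0,-75,50,0,0,0,0,0,-94,50,0,0,0,0,0,-94,50]

```text
t: 36.48
ee_pos: [471.4, 78.1, 127.8]
eef_rot: [179.7, 0.0, 120.9]
contact_force: [-0.9, 0.2, -0.7]
width: 50.0
grasp_force: 0.0
```

>>> drive_tool:
  commands: [0,0,-2,16,4,-10,50,0,0,-5,43,10,-30,50,0,0,-8,73,17,-50,50,0,0,-11,103,23,-60,50,0,0,-14,133,30,-60,50,0,0,-17,167,41,-60,50,0,0,-20,201,53,-60,50,0,0,-23,234,64,-60,50,0,0,-26,262,73,-60,50,0,0,-28,275,78,-60,50,0,0,-28,275,78,-60,50,0,0,-28,275,78,-60,50,0,0,-28,275,78,-60,50]

```text
t: 38.1
ee_pos: [396.1, 352.5, 185.5]
eef_rot: [180.0, 0.0, 148.8]
contact_force: [0.1, -0.1, -0.2]
width: 49.8
grasp_force: 0.0
```

Run:
```python
from h import *
t=optics.read_camera("top");c=optics.read_camera("scene")
cv2.imwrite("pics/tf.png",t);cv2.imwrite("pics/sf.png",c)
cv2.imwrite("pics/t7.png",cv2.resize(np.hstack([t[130:280,330:475],c[180:330,260:400]]),None,fx=2.7,fy=2.7))
ct=np.array([503.9,21]);e=np.array([.513,-.858]);f=np.array([.858,.513])
tb={'white':(366,213,380,228),'blue':(384,200,400,218),'red':(403,188,422,206),'black':(420,177,438,194)}
C['black']=lambda h:h[...,2]<70
C['white']=lambda h:(h[...,2]>180)&(h[...,1]<40)
for k,b in tb.items():
    a,n=blob(t,b,C[k]);p=plane("top",a,51 if k=='blue' else 56)-ct;print(k,a.round(1),n,(p@e).round(1),(p@f).round(1))
```

```text
white [372.9 220. ] 167 -66.0 -1.9
blue [390.9 208.5] 77 -22.6 -0.0
red [410. 197.] 102 20.9 0.2
black [428.1 186.1] 80 64.0 0.6
```

View pics/t7.png

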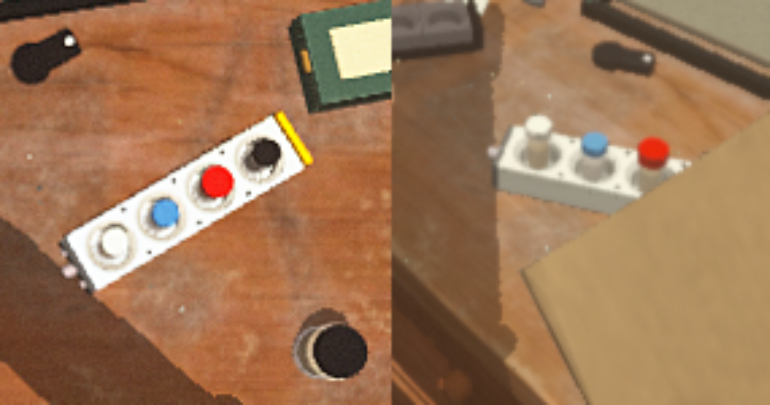

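All four stand in their mirrored wells: black at the yellow plate, then red, blue and white, each within about 2 mm. The jar and lens have not moved. Hand in.

```bash
python3 -c "
from bench import order;print(order.close_job())"
```

```text
the job is handed in; nothing more can be done
None
```

All four vials stand upright in the run block in reverse order (black next to the yellow plate, then red, blue and white), each measured within about 2 mm of its well centre, and the job is handed in at about 38 s of the 102 s limit; no verdict was returned.

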